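# Fetch the dosing cup from behind the canisters

## Robot

A 6-joint arm with a two-finger parallel gripper is mounted at the origin on the work surface. World frame = base frame: x ahead of the robot, y to its left, z up, the work surface at z = 0. Lengths are in m, angles in rad, forces in N, time in s.
With the tool pointing down it reaches from about 0.275 to 0.75 m from the base axis. Payload 10.2 kg.
Tool frame: the origin (TCP) lies midway between the tips of the shut fingers; the grasp point (between the pads) lies 19 mm behind it; z points along the fingers, y is the line along which they close (so a half turn about z gives the same grasp; the last joint's range is limited). The gripper opens to 85 mm and grips with 20 to 120 N. Pads are 22 mm wide; open, the fingers measure 114 mm over their backs; the gripper's body (76 mm by 85 mm) begins 54 mm behind the grasp point. The pads swing forward as they close: fully open they stand 13 mm farther back than shut.
Start: joints at [0.969, 0.313, 1.498, -0, 1.331, -0.223], TCP at [0.194, 0.488, 0.231] pointing down, gripper open.
Joint ranges: [-2.94, 2.94], [-0.97, 2.17], [0.19, 2.56], [-1.23, 4.37], [0.02, 3.11], [-2.88, 2.88]. Speed limits (rad/s): [2.39, 2.39, 3.01, 3.14, 3.14, 3.14].

## Interface

Orientations are given as a rotation vector (axis times angle).
In Python, from station import ctrl gives the robot as it stands.
- The arm moves only by the shell command python3 -m jog 'ROWS' [FORCE]. ROWS is JSON, a list of rows, each an object with "rotation": the turn, a rotation vector about the tool's x, y, z in degrees, a list of three; "delta_pos": the shift along the tool's x, y, z in m, a list of three; "grip": the closure, from 0 (fully open) to 1 (shut). A call has 1 to 20 rows; each row is the pose to reach, as a shift and turn from the pose commanded when the call began, along the tool's axes at that moment; what a row does not reach only later rows make up. A row lasts 1/8 s, in which the tool goes at most 62.5 mm and 10.7 degrees, less where a joint would pass 70% of its speed; a pose out of reach is approached as far as the arm can. A call with a gripper value outside its range is refused whole. The fingers move at their own pace and stop on an object; FORCE is the grip in N (left out, the last holds). Time passes only in rows, so rows that repeat a pose let the fingers close. It gives the time, the measured TCP pose, the force, the opening and the grip force at its end, in the units of the state.
- ctrl.state(): the state, without advancing time (a new reading comes with each control period).
- ctrl.grab_frame(name): name is "scene" or "top" or "wrist"; returns a dict with "frame" (400x640x3 uint8, blue, green, red), "range_z" (400x640 float32, m along the optical axis (not along the pixel's ray), 0 where there is no reading), "fx", "fy", "cx", "cy" (pixels), "world_to_cam" (4x4, takes a point from world to camera coordinates). Camera axes: x right, y down, z forward; pixel columns grow to the right and rows downward; lengths in m; the calibration is good to about 2 mm. A picture is of the moment at which its call begins.
- ctrl.close_job(): hands the job in; it is judged then, once.
The state is a dict: "t": time; "qpos": joint angles; "qvel": joint speeds; "joint_efforts": joint torques, N m; "position": TCP position; "ee_rot": TCP orientation; "contact_force": force on the tool from outside, world axes, zero at the start; "wrist_torque": the same for the moment, N m; "gripper_width": opening from 0.0 (shut) to 1.0 (fully open); "finger_force": force on a finger pad.
Only numpy, scipy, OpenCV 4.12 (cv2) and the standard library are available. Lean on these libraries where they do the work, as an engineer would, in place of code of your own. Each camera call takes 0.05 s, during which the arm holds its last target. There are 200 camera calls.

## Task

The little steel dosing cup is boxed in by three canisters on the wooden tray: first move all three canisters onto the chopping board, leaving the cup where it is, then set the cup upright in the middle of the coffee scale's plate while they wait there. After that put each canister back upright in the middle of the very inlay it came from. Tip nothing over, and leave the pepper mill and the jar alone.

Things in the scene. Friction and masses are not known exactly. Their poses are not given: they have to be found in the camera images.
- tall_canister: grey cylindrical kitchen canister with a brushed steel lid fixed on it, slim, flat lid without a knob: 50 mm in diameter all the way up, 124 mm high to the flat of the lid; about 0.3 kg, solid, loose; grip it across its top. Origin: centre of the underside, z up. It starts upright on one of the three large inlays of the tray.
- middle_canister: grey cylindrical kitchen canister with a brushed steel lid fixed on it, ball knob on the lid: 56 mm in diameter all the way up, 112 mm high to the flat of the lid, with a 16 mm ball knob standing 17 mm higher; about 0.3 kg, solid, loose; grip it across its top. Origin: centre of the underside, z up. It starts upright on one of the three large inlays of the tray.
- short_canister: grey cylindrical kitchen canister with a brushed steel lid fixed on it, squat, bar grip on the lid: 62 mm in diameter all the way up, 100 mm high to the flat of the lid, with a bar grip 36 by 7 mm standing 10 mm higher; about 0.3 kg, solid, loose; grip it across its top. Origin: centre of the underside, z up. It starts upright on one of the three large inlays of the tray.
- cup: low open steel dosing cup without a handle, 52 mm in diameter at the rim, 49 mm at the foot, 45 mm high, wall 3 mm, about 0.11 kg, loose. Origin: centre of the underside, z up. It starts upright on the small inlay of the tray, 64 mm centre to centre from each of the three taller canisters, too close for a gripper to come down to it between them.
- tray: fixed wooden tray, 220 (x) by 250 (y) mm, floor 12 mm thick, rim lip 8 mm wide, 20 mm high. Origin: centre of the underside; x away from the robot at yaw 0. Dark inlays flush with the floor mark the places, in its frame: the cup's (57 mm wide) at (30, 0) mm, the canisters' (69 mm) at (-34, 0), (30, 64), (30, -64). A canister starts centred on each of these three; which stands where varies.
- board: fixed dark grey plastic chopping board lying flat, 220 mm (x) by 260 mm (y), 12 mm thick, flat top with a shallow dark hand-hold mark near its -x edge; empty at the start. Origin: centre of the underside, z up.
- scale_pan (a point): fixed coffee scale: black housing 150 mm (x) by 130 mm (y) by 18 mm high with a steel weighing plate 110 mm (x) by 120 mm (y), its top 24 mm above the counter, and a blank display strip on the -x side. This point is the centre of the plate's top face (15 mm to +x of the housing's centre), z up. The plate does not move.
- mill: bystander: turned dark wooden pepper mill, 54 mm wide, 130 mm high, loose, near the work. Origin: centre of the underside. Leave alone.
- jar: bystander: amber glass jar with a steel cap, 68 mm wide, 85 mm high, loose, near the work. Origin: centre of the underside. Leave alone.
Not all that is in view belongs to the job. There is more than one size of the part that bears scale_pan; the job needs the largest.

How it is judged:
By the outcome, as a careful person would: the job done as asked, in the order asked, and still so for the second after the job is handed in, with the robot touching nothing.
It also fails if it takes over 147 s, if anything falls off the work surface, if the arm or the gripper's body presses on something with over 40 N, if the wrist force passes 120 N, or if a joint passes its speed limit or range.

## Working session

There is one attempt and no reset: what is moved stays moved. The work goes in short steps, Python scripts to look and compute and a shell command to move; the robot and the scene stay as the last step left them, time stands still between calls to the robot, and variables do not carry over. Pictures are saved under pics/ and viewed, at most 14 in all, crops included, and the job is handed in when it is done.

```bash
ls; mkdir -p pics; python3 - <<'E'
from station import ctrl
import cv2,numpy as np
s=ctrl.state();print({k:np.round(v,3).tolist() for k,v in s.items()})
for n in ["top","scene"]:
    f=ctrl.grab_frame(n);cv2.imwrite(f"pics/{n}0.png",f["frame"]);np.savez(f"{n}0.npz",**f)
    print(n,f["fx"],f["cx"],f["cy"],np.round(f["world_to_cam"],3).tolist())
E
```

```text
pics
{'t': 0.0, 'qpos': [0.969, 0.313, 1.498, 0.0, 1.331, -0.223], 'qvel': [0.0, -0.001, 0.0, -0.002, 0.001, -0.001], 'joint_efforts': [0.001, -41.227, -25.975, -0.0, 0.004, -0.0], 'position': [0.194, 0.488, 0.231], 'ee_rot': [-0.591, -3.085, 0.002], 'contact_force': [0.322, 0.058, 0.289], 'wrist_torque': [0.013, 0.004, -0.035], 'finger_force': 0.0, 'gripper_width': 1.003}
top 480.6700723167453 318.4768277212165 201.87378631117457 [[0.023, -1.0, -0.002, -0.026], [-0.993, -0.022, -0.118, 0.611], [0.118, 0.005, -0.993, 1.417], [0.0, 0.0, 0.0, 1.0]]
scene 450.98964300997676 316.9487954581566 199.20654928876442 [[-0.409, 0.912, 0.012, 0.273], [0.676, 0.312, -0.667, -0.397], [-0.613, -0.265, -0.745, 1.506], [0.0, 0.0, 0.0, 1.0]]
```

View pics/top0.png

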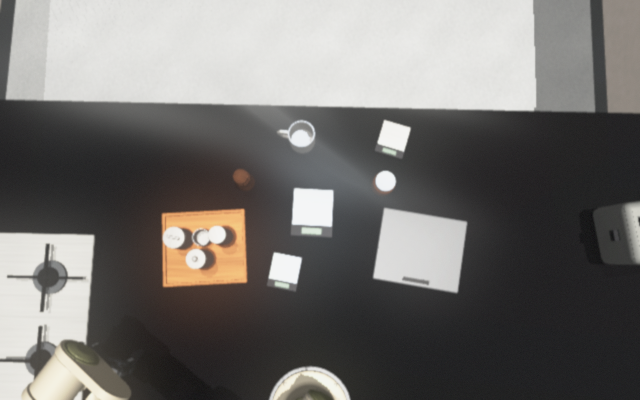

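View pics/scene0.png

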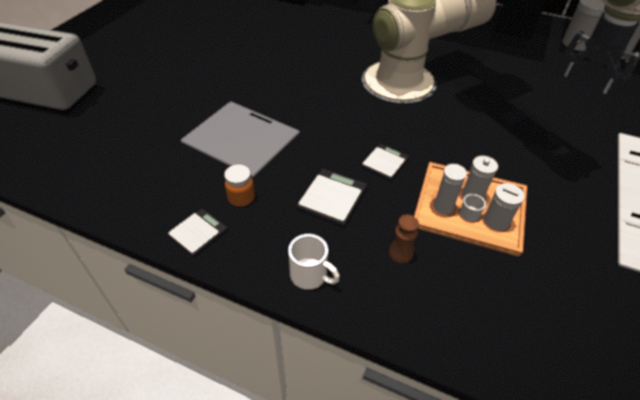

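The top view shows the tray at about (204,247), with the middle canister (ball knob) at (197,258) on the -x inlay, the short one (bar) at (174,237) on +y, the tall one at (218,234) on -y, and the cup at (202,238). The board is at (420,250), the mill at (243,178), the jar at (385,181) and a mug at (300,135).
There are three possible scales: (312,212), (285,270) and (394,138). The largest, (312,212), fits; I'll check its size and confirm it in the crop.

```bash
cat > h.py <<'E'
import numpy as np,cv2
from station import ctrl
def load(n): return dict(np.load(n))
def ray(f,uv,z):
    W=np.array(f["world_to_cam"]);R,t=W[:3,:3],W[:3,3];c=-R.T@t
    uv=np.atleast_2d(uv).astype(float)
    d=np.c_[(uv[:,0]-f["cx"])/f["fx"],(uv[:,1]-f["cy"])/f["fy"],np.ones(len(uv))]@R
    return c+d*((z-c[2])/d[:,2])[:,None]
def cloud(f):
    Z=f["range_z"];v,u=np.mgrid[0:400,0:640];W=np.array(f["world_to_cam"])
    P=np.stack([(u-f["cx"])/f["fx"]*Z,(v-f["cy"])/f["fy"]*Z,Z],-1)-W[:3,3]
    return P@W[:3,:3]
def rect(f,m,z):
    P=ray(f,np.argwhere(m)[:,::-1],z)[:,:2]*1000
    return cv2.minAreaRect(P.astype(np.float32)),P.mean(0)
def big(m,u,v):
    n,l,s,c=cv2.connectedComponentsWithStats(m.astype(np.uint8)); return l==l[v,u]
E
python3 - <<'E'
from h import *
f=load("top0.npz");im=f["frame"];C=cloud(f);h=cv2.cvtColor(im,cv2.COLOR_BGR2HSV)
cv2.imwrite("pics/crop0.png",cv2.resize(im[110:300,150:480],None,fx=2.4,fy=2.4,interpolation=cv2.INTER_CUBIC))
tr=(h[...,1]>90)&(h[...,2]>120);tr=big(tr,180,270)
print("tray",rect(f,tr,.018))
white=(h[...,2]>200)&(h[...,1]<40)
for u,v,z in [(312,208,.024),(285,266,.02),(394,134,.02)]: print("scale",rect(f,big(white,u,v),z),C[v,u])
b=(h[...,2]>100)&(h[...,1]<60);print("board",rect(f,big(b,420,240),.012),C[240,420])
for n,u,v in [("mid",197,258),("short",174,237),("tall",218,234),("cup",202,238),("jar",385,181),("mill",243,178),("mug",300,135)]:
    w=C[v-14:v+15,u-14:u+15]; print(n,C[v,u].round(3))
for n,z0,z1,u,v in [("mid",.118,.131,197,258),("short",.106,.116,174,237),("tall",.13,.142,218,234),("jar",.078,.095,385,181),("mill",.1,.14,243,178)]:
    m=(C[...,2]>z0)&(C[...,2]<z1);k=np.zeros_like(m);k[v-16:v+17,u-16:u+17]=1;m&=k
    P=C[m];print(n,m.sum(),((P.min(0)+P.max(0))/2).round(4),np.ptp(P,0).round(3)) if m.any() else print(n,0)
E
```

```text
tray (((467.9619140625, 332.59320068359375), (226.11424255371094, 256.18121337890625), 4.444948196411133), array([461.88138674, 324.40167417]))
scale (((597.2688598632812, 6.374412536621094), (119.66378021240234, 111.22281646728516), 88.24783325195312), array([596.95223404,   6.30055175])) [0.59410331 0.00747534 0.02222186]
scale (((412.1393127441406, 84.78333282470703), (85.19239807128906, 78.8385238647461), 80.16338348388672), array([411.82836335,  84.78084082])) [0.41699251 0.08452571 0.01927806]
scale (((826.8568115234375, -240.42279052734375), (84.47185516357422, 78.49979400634766), 74.05027770996094), array([ 826.74114647, -240.41647273])) [ 0.83345162 -0.24285495  0.01196335]
board (((477.1246032714844, -323.02008056640625), (260.9098205566406, 222.82762145996094), 81.62290954589844), array([ 475.73500307, -322.91693634])) [ 0.50478919 -0.32374529  0.01027755]
mid [0.435 0.321 0.138]
short [0.493 0.393 0.122]
tall [0.503 0.266 0.138]
cup [0.495 0.339 0.017]
jar [ 0.672 -0.206  0.085]
mill [0.666 0.206 0.117]
mug [0.825 0.051 0.006]
mid 278 [0.4339 0.3287 0.1243] [0.053 0.054 0.013]
short 291 [0.4944 0.3977 0.1113] [0.06  0.061 0.009]
tall 243 [0.5045 0.2703 0.1361] [0.048 0.049 0.012]
jar 318 [ 0.6736 -0.2062  0.0864] [0.058 0.059 0.016]
mill 170 [0.6734 0.2152 0.1199] [0.038 0.041 0.023]
```

View pics/crop0.png

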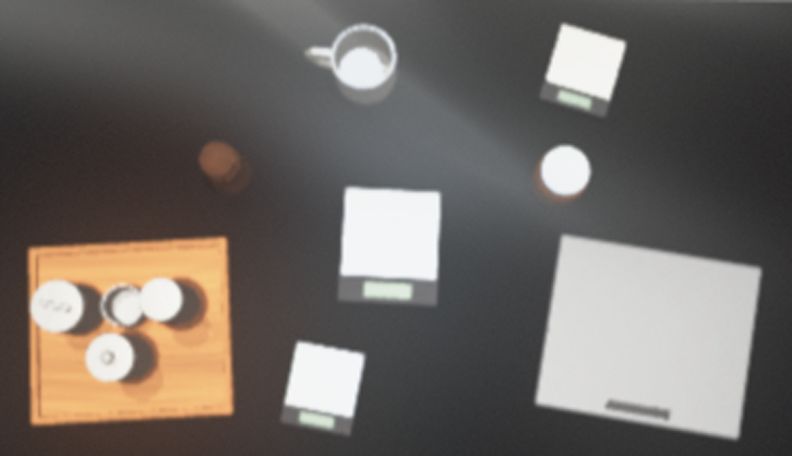

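The crop confirms the scale at (312,212). Its plate measures 120×111 mm, against 85×79 mm for the other two, and its centre is (0.597, 0.006). The tray fit (centre ≈ (0.4685, 0.332), yaw ≈ 4.45°) agrees with the canister positions to within 2 mm. I'll start by aligning the tool with the world axes above the middle canister.

```bash
python3 -m jog '[{"rotation":[0,0,-10],"delta_pos":[-0.05,-0.01,0],"grip":0},{"rotation":[0,0,-18],"delta_pos":[-0.1,-0.02,0],"grip":0},{"rotation":[0,0,-21.7],"delta_pos":[-0.15,-0.03,0],"grip":0},{"rotation":[0,0,-21.7],"delta_pos":[-0.2,-0.04,0],"grip":0},{"rotation":[0,0,-21.7],"delta_pos":[-0.25,-0.052,0],"grip":0},{"rotation":[0,0,-21.7],"delta_pos":[-0.283,-0.0586,0],"grip":0},{"rotation":[0,0,-21.7],"delta_pos":[-0.283,-0.0586,0],"grip":0},{"rotation":[0,0,-21.7],"delta_pos":[-0.283,-0.0586,0],"grip":0},{"rotation":[0,0,-21.7],"delta_pos":[-0.283,-0.0586,0],"grip":0}]' 60; python3 - <<'E'
from h import *
f=ctrl.grab_frame("wrist");cv2.imwrite("pics/w1.png",f["frame"])
print(np.round(ctrl.state()["ee_rot"],4))
C=cloud(f);np.savez("w1.npz",**f)
for n,z0,z1,c in [("mid",.118,.131,(.435,.329)),("short",.106,.116,(.494,.397)),("tall",.13,.142,(.504,.27)),("cup",.05,.062,(.499,.334))]:
    P=C[(C[...,2]>z0)&(C[...,2]<z1)&(np.hypot(C[...,0]-c[0],C[...,1]-c[1])<.04)]
    if len(P): (x,y),r=cv2.minEnclosingCircle(P[:,:2].astype(np.float32)*1000);print(n,len(P),x,y,r)
E
```

```text
t: 1.23
position: [0.4346, 0.3293, 0.2313]
ee_rot: [0.002, -3.141, -0.0]
contact_force: [-0.1, -0.1, 1.0]
gripper_width: 0.998
finger_force: 0.0
[ 2.0000e-03 -3.1415e+00 -1.0000e-04]
mid 3147 434.0638732910156 329.2738037109375 27.8554744720459
short 2755 492.7361145019531 397.5730895996094 31.03118896484375
tall 2393 502.74835205078125 270.64874267578125 25.395538330078125
cup 439 494.2149963378906 332.3739318847656 39.395259857177734
```

View pics/w1.png

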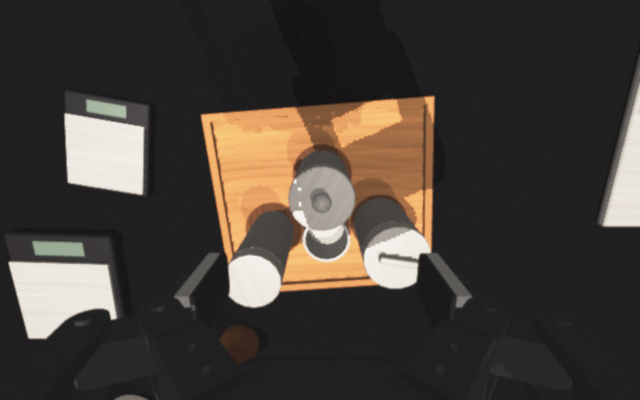

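The wrist view shows the ball-knob canister at (322,202) directly ahead of the tool, the tall one at (255,280), the short one at (397,258) and the cup at (326,243). The depth fits give the right radii (27.9, 31.0 and 25.4 mm). Next I go down and grip the middle canister.

```bash
python3 -m jog '[{"rotation":[0,0,0],"delta_pos":[0,0,0.04],"grip":0},{"rotation":[0,0,0],"delta_pos":[0,0,0.08],"grip":0},{"rotation":[0,0,0],"delta_pos":[0,0,0.115],"grip":0},{"rotation":[0,0,0],"delta_pos":[0,0,0.14],"grip":0},{"rotation":[0,0,0],"delta_pos":[0,0,0.146],"grip":0},{"rotation":[0,0,0],"delta_pos":[0,0,0.146],"grip":0},{"rotation":[0,0,0],"delta_pos":[0,0,0.146],"grip":1},{"rotation":[0,0,0],"delta_pos":[0,0,0.146],"grip":1},{"rotation":[0,0,0],"delta_pos":[0,0,0.146],"grip":1},{"rotation":[0,0,0],"delta_pos":[0,0,0.146],"grip":1},{"rotation":[0,0,0],"delta_pos":[0,0,0.146],"grip":1},{"rotation":[0,0,0],"delta_pos":[0,0,0.146],"grip":1},{"rotation":[0,0,0],"delta_pos":[0,0,0.146],"grip":1}]' 60
```

```text
t: 2.9
position: [0.436, 0.3289, 0.0866]
ee_rot: [0.0, 3.14, 0.001]
contact_force: [-1.1, -1.5, 6.9]
gripper_width: 0.637
finger_force: 63.6
```

```bash
python3 -m jog '[{"rotation":[0,0,0],"delta_pos":[0,0,-0.02],"grip":1},{"rotation":[0,0,0],"delta_pos":[0,0,-0.06],"grip":1},{"rotation":[0,0,0],"delta_pos":[0,0,-0.1],"grip":1},{"rotation":[0,0,0],"delta_pos":[0,-0.01,-0.12],"grip":1},{"rotation":[0,0,0],"delta_pos":[0,-0.04,-0.12],"grip":1},{"rotation":[0,0,0],"delta_pos":[-0.005,-0.085,-0.12],"grip":1},{"rotation":[0,0,0],"delta_pos":[-0.012,-0.13,-0.12],"grip":1},{"rotation":[0,0,0],"delta_pos":[-0.02,-0.18,-0.12],"grip":1},{"rotation":[0,0,0],"delta_pos":[-0.028,-0.23,-0.12],"grip":1},{"rotation":[0,0,0],"delta_pos":[-0.036,-0.28,-0.12],"grip":1},{"rotation":[0,0,0],"delta_pos":[-0.044,-0.33,-0.12],"grip":1},{"rotation":[0,0,0],"delta_pos":[-0.052,-0.38,-0.12],"grip":1},{"rotation":[0,0,0],"delta_pos":[-0.06,-0.43,-0.12],"grip":1},{"rotation":[0,0,0],"delta_pos":[-0.068,-0.48,-0.12],"grip":1},{"rotation":[0,0,0],"delta_pos":[-0.076,-0.53,-0.12],"grip":1},{"rotation":[0,0,0],"delta_pos":[-0.084,-0.58,-0.12],"grip":1},{"rotation":[0,0,0],"delta_pos":[-0.09,-0.63,-0.12],"grip":1},{"rotation":[0,0,0],"delta_pos":[-0.092,-0.68,-0.12],"grip":1},{"rotation":[0,0,0],"delta_pos":[-0.092,-0.715,-0.12],"grip":1},{"rotation":[0,0,0],"delta_pos":[-0.092,-0.732,-0.12],"grip":1}]'
python3 -m jog '[{"rotation":[0,0,0],"delta_pos":[0,0,0.03],"grip":1},{"rotation":[0,0,0],"delta_pos":[0,0,0.07],"grip":1},{"rotation":[0,0,0],"delta_pos":[0,0,0.1],"grip":1},{"rotation":[0,0,0],"delta_pos":[0,0,0.113],"grip":1},{"rotation":[0,0,0],"delta_pos":[0,0,0.118],"grip":1},{"rotation":[0,0,0],"delta_pos":[0,0,0.119],"grip":1},{"rotation":[0,0,0],"delta_pos":[0,0,0.119],"grip":1}]'
```

```text
t: 5.4
position: [0.5267, -0.4051, 0.2047]
ee_rot: [-0.003, -3.141, -0.001]
contact_force: [0.1, 1.2, -2.5]
gripper_width: 0.637
finger_force: 64.3
t: 6.28
position: [0.5277, -0.4036, 0.0874]
ee_rot: [0.0, 3.14, -0.002]
contact_force: [0.5, 0.6, -2.4]
gripper_width: 0.639
finger_force: 64.2
```

```bash
python3 -m jog '[{"rotation":[0,0,0],"delta_pos":[0,0,0.001],"grip":1},{"rotation":[0,0,0],"delta_pos":[0,0,0.001],"grip":1},{"rotation":[0,0,0],"delta_pos":[0,0,0.001],"grip":0},{"rotation":[0,0,0],"delta_pos":[0,0,0.001],"grip":0},{"rotation":[0,0,0],"delta_pos":[0,0,0.001],"grip":0},{"rotation":[0,0,0],"delta_pos":[0,0,0.001],"grip":0},{"rotation":[0,0,0],"delta_pos":[0,0,-0.02],"grip":0},{"rotation":[0,0,0],"delta_pos":[0,0,-0.07],"grip":0},{"rotation":[0,0,0],"delta_pos":[0,0,-0.12],"grip":0}]'
python3 -m jog '[{"rotation":[0,0,0],"delta_pos":[0.002,0.05,0],"grip":0},{"rotation":[0,0,0],"delta_pos":[0.004,0.1,0],"grip":0},{"rotation":[0,0,0],"delta_pos":[0.006,0.16,0],"grip":0},{"rotation":[0,0,0],"delta_pos":[0.008,0.22,0],"grip":0},{"rotation":[0,0,0],"delta_pos":[0.01,0.28,0],"grip":0},{"rotation":[0,0,0],"delta_pos":[0.012,0.34,0],"grip":0},{"rotation":[0,0,0],"delta_pos":[0.015,0.4,0],"grip":0},{"rotation":[0,0,0],"delta_pos":[0.018,0.46,0],"grip":0},{"rotation":[0,0,0],"delta_pos":[0.02,0.52,0],"grip":0},{"rotation":[0,0,0],"delta_pos":[0.022,0.58,0],"grip":0},{"rotation":[0,0,0],"delta_pos":[0.0245,0.63,0],"grip":0},{"rotation":[0,0,0],"delta_pos":[0.0245,0.664,0],"grip":0},{"rotation":[0,0,0],"delta_pos":[0.0245,0.674,0],"grip":0},{"rotation":[0,0,0],"delta_pos":[0.0245,0.674,0],"grip":0},{"rotation":[0,0,0],"delta_pos":[0.0245,0.674,0],"grip":0}]'
python3 - <<'E'
from h import *
f=ctrl.grab_frame("wrist");C=cloud(f)
for n,z0,z1,c in [("short",.106,.116,(.494,.397)),("tall",.13,.142,(.504,.27))]:
    P=C[(C[...,2]>z0)&(C[...,2]<z1)&(np.hypot(C[...,0]-c[0],C[...,1]-c[1])<.035)]
    if len(P): (x,y),r=cv2.minEnclosingCircle(P[:,:2].astype(np.float32)*1000);print(n,len(P),x,y,r)
f=ctrl.grab_frame("top");C=cloud(f);cv2.imwrite("pics/t2.png",f["frame"][200:310,340:490])
P=C[(C[...,2]>.118)&(C[...,2]<.131)&(np.hypot(C[...,0]-.527,C[...,1]+.403)<.05)]
print(len(P),(P.max(0)+P.min(0))/2)
E
```

```text
t: 7.4
position: [0.5272, -0.4032, 0.2076]
ee_rot: [-0.0, -3.141, -0.001]
contact_force: [0.4, -0.3, 0.6]
gripper_width: 0.998
finger_force: 0.0
t: 9.28
position: [0.5032, 0.2695, 0.2064]
ee_rot: [0.002, 3.142, -0.0]
contact_force: [-0.3, -0.6, -0.0]
gripper_width: 1.0
finger_force: 0.0
short 4478 492.76849365234375 397.7718811035156 31.193235397338867
tall 3666 502.7315368652344 270.5010986328125 24.934852600097656
278 [ 0.5263752  -0.40238556  0.12450815]
```

```bash
python3 -m jog '[{"rotation":[0,0,0],"delta_pos":[0,0.001,0.04],"grip":0},{"rotation":[0,0,0],"delta_pos":[0,0.001,0.08],"grip":0},{"rotation":[0,0,0],"delta_pos":[0,0.001,0.105],"grip":0},{"rotation":[0,0,0],"delta_pos":[0,0.001,0.111],"grip":0},{"rotation":[0,0,0],"delta_pos":[0,0.001,0.111],"grip":0},{"rotation":[0,0,0],"delta_pos":[0,0.001,0.111],"grip":1},{"rotation":[0,0,0],"delta_pos":[0,0.001,0.111],"grip":1},{"rotation":[0,0,0],"delta_pos":[0,0.001,0.111],"grip":1},{"rotation":[0,0,0],"delta_pos":[0,0.001,0.111],"grip":1},{"rotation":[0,0,0],"delta_pos":[0,0.001,0.111],"grip":1},{"rotation":[0,0,0],"delta_pos":[0,0.001,0.111],"grip":1},{"rotation":[0,0,0],"delta_pos":[0,0.001,0.111],"grip":1}]' 60
python3 -m jog '[{"rotation":[0,0,0],"delta_pos":[0,0,-0.02],"grip":1},{"rotation":[0,0,0],"delta_pos":[0,0,-0.06],"grip":1},{"rotation":[0,0,0],"delta_pos":[0,0,-0.1],"grip":1},{"rotation":[0,0,0],"delta_pos":[0,-0.01,-0.12],"grip":1},{"rotation":[0,0,0],"delta_pos":[0,-0.04,-0.12],"grip":1},{"rotation":[0,0,0],"delta_pos":[0.005,-0.08,-0.12],"grip":1},{"rotation":[0,0,0],"delta_pos":[0.012,-0.12,-0.12],"grip":1},{"rotation":[0,0,0],"delta_pos":[0.02,-0.16,-0.12],"grip":1},{"rotation":[0,0,0],"delta_pos":[0.026,-0.2,-0.12],"grip":1},{"rotation":[0,0,0],"delta_pos":[0.032,-0.24,-0.12],"grip":1},{"rotation":[0,0,0],"delta_pos":[0.038,-0.28,-0.12],"grip":1},{"rotation":[0,0,0],"delta_pos":[0.044,-0.32,-0.12],"grip":1},{"rotation":[0,0,0],"delta_pos":[0.05,-0.36,-0.12],"grip":1},{"rotation":[0,0,0],"delta_pos":[0.056,-0.4,-0.12],"grip":1},{"rotation":[0,0,0],"delta_pos":[0.062,-0.44,-0.12],"grip":1},{"rotation":[0,0,0],"delta_pos":[0.068,-0.48,-0.12],"grip":1},{"rotation":[0,0,0],"delta_pos":[0.072,-0.52,-0.12],"grip":1},{"rotation":[0,0,0],"delta_pos":[0.076,-0.56,-0.12],"grip":1},{"rotation":[0,0,0],"delta_pos":[0.076,-0.585,-0.12],"grip":1},{"rotation":[0,0,0],"delta_pos":[0.076,-0.593,-0.12],"grip":1}]'
python3 -m jog '[{"rotation":[0,0,0],"delta_pos":[0,0,0.03],"grip":1},{"rotation":[0,0,0],"delta_pos":[0,0,0.07],"grip":1},{"rotation":[0,0,0],"delta_pos":[0,0,0.1],"grip":1},{"rotation":[0,0,0],"delta_pos":[0,0,0.113],"grip":1},{"rotation":[0,0,0],"delta_pos":[0,0,0.119],"grip":1},{"rotation":[0,0,0],"delta_pos":[0,0,0.12],"grip":1},{"rotation":[0,0,0],"delta_pos":[0,0,0.12],"grip":1}]'
```

```text
t: 10.88
position: [0.5035, 0.2715, 0.0965]
ee_rot: [-0.0, 3.14, -0.0]
contact_force: [-0.9, -2.2, 6.1]
gripper_width: 0.571
finger_force: 61.7
t: 13.38
position: [0.4265, -0.3221, 0.2149]
ee_rot: [-0.002, -3.141, -0.001]
contact_force: [-0.4, 0.5, -3.2]
gripper_width: 0.572
finger_force: 63.1
t: 14.25
position: [0.4273, -0.3215, 0.0965]
ee_rot: [0.0, 3.14, -0.002]
contact_force: [-0.5, 1.9, 4.4]
gripper_width: 0.574
finger_force: 63.4
```

```bash
python3 -m jog '[{"rotation":[0,0,0],"delta_pos":[0,0,0],"grip":0},{"rotation":[0,0,0],"delta_pos":[0,0,0],"grip":0},{"rotation":[0,0,0],"delta_pos":[0,0,0],"grip":0},{"rotation":[0,0,0],"delta_pos":[0,0,0],"grip":0},{"rotation":[0,0,0],"delta_pos":[0,0,-0.02],"grip":0},{"rotation":[0,0,0],"delta_pos":[0,0,-0.07],"grip":0},{"rotation":[0,0,0],"delta_pos":[0,0,-0.12],"grip":0}]'
python3 -m jog '[{"rotation":[0,0,0],"delta_pos":[-0.005,0.05,0],"grip":0},{"rotation":[0,0,0],"delta_pos":[-0.01,0.1,0],"grip":0},{"rotation":[0,0,0],"delta_pos":[-0.015,0.16,0],"grip":0},{"rotation":[0,0,0],"delta_pos":[-0.02,0.22,0],"grip":0},{"rotation":[0,0,0],"delta_pos":[-0.025,0.28,0],"grip":0},{"rotation":[0,0,0],"delta_pos":[-0.03,0.34,0],"grip":0},{"rotation":[0,0,0],"delta_pos":[-0.035,0.4,0],"grip":0},{"rotation":[0,0,0],"delta_pos":[-0.04,0.46,0],"grip":0},{"rotation":[0,0,0],"delta_pos":[-0.045,0.52,0],"grip":0},{"rotation":[0,0,0],"delta_pos":[-0.055,0.58,0],"grip":0},{"rotation":[0,0,0],"delta_pos":[-0.06,0.64,0],"grip":0},{"rotation":[0,0,0],"delta_pos":[-0.066,0.69,0],"grip":0},{"rotation":[0,0,0],"delta_pos":[-0.066,0.715,0],"grip":0},{"rotation":[0,0,0],"delta_pos":[-0.066,0.72,0],"grip":0},{"rotation":[0,0,0],"delta_pos":[-0.066,0.72,0],"grip":0},{"rotation":[0,0,0],"delta_pos":[-0.066,0.72,0],"grip":0}]'
python3 - <<'E'
from h import *
f=ctrl.grab_frame("wrist");C=cloud(f);np.savez("w3.npz",**f);cv2.imwrite("pics/w3.png",f["frame"])
for n,z0,z1,c in [("short",.106,.116,(.494,.397)),("cup",.052,.062,(.499,.334))]:
    P=C[(C[...,2]>z0)&(C[...,2]<z1)&(np.hypot(C[...,0]-c[0],C[...,1]-c[1])<.032)]
    if len(P): (x,y),r=cv2.minEnclosingCircle(P[:,:2].astype(np.float32)*1000);print(n,len(P),x,y,r)
f=ctrl.grab_frame("top");C=cloud(f)
P=C[(C[...,2]>.13)&(C[...,2]<.142)&(np.hypot(C[...,0]-.427,C[...,1]+.323)<.05)]
print(len(P),(P.max(0)+P.min(0))/2)
E
```

```text
t: 15.12
position: [0.4267, -0.3212, 0.2167]
ee_rot: [-0.0, -3.141, -0.001]
contact_force: [0.1, -1.0, -0.5]
gripper_width: 1.002
finger_force: 0.0
t: 17.12
position: [0.4932, 0.3976, 0.2156]
ee_rot: [0.002, 3.141, -0.0]
contact_force: [0.4, -0.4, -0.5]
gripper_width: 1.0
finger_force: 0.0
short 3893 492.9038391113281 397.9338073730469 30.83370590209961
cup 589 497.89544677734375 334.16259765625 25.882347106933594
247 [ 0.42677509 -0.32130424  0.13594188]
```

View pics/w3.png

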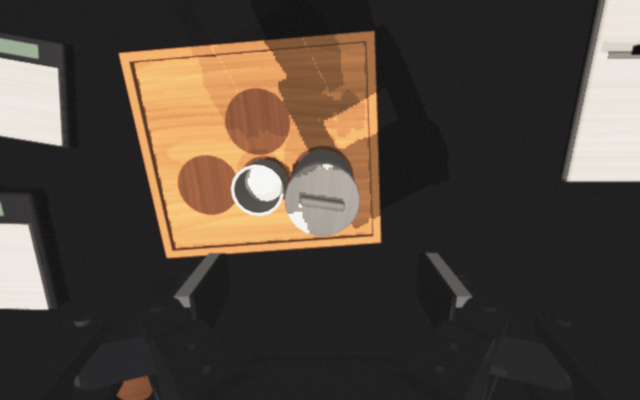

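The wrist view shows the short canister at (322,200), the cup undisturbed at (258,188) and the empty inlays at (257,120) and (207,184). Now the short canister.

```bash
python3 -m jog '[{"rotation":[0,0,0],"delta_pos":[0,0,0.04],"grip":0},{"rotation":[0,0,0],"delta_pos":[0,0,0.08],"grip":0},{"rotation":[0,0,0],"delta_pos":[0,0,0.115],"grip":0},{"rotation":[0,0,0],"delta_pos":[0,0,0.135],"grip":0},{"rotation":[0,0,0],"delta_pos":[0,0,0.14],"grip":0},{"rotation":[0,0,0],"delta_pos":[0,0,0.14],"grip":0},{"rotation":[0,0,0],"delta_pos":[0,0,0.14],"grip":1},{"rotation":[0,0,0],"delta_pos":[0,0,0.14],"grip":1},{"rotation":[0,0,0],"delta_pos":[0,0,0.14],"grip":1},{"rotation":[0,0,0],"delta_pos":[0,0,0.14],"grip":1},{"rotation":[0,0,0],"delta_pos":[0,0,0.14],"grip":1},{"rotation":[0,0,0],"delta_pos":[0,0,0.14],"grip":1}]' 60
python3 -m jog '[{"rotation":[0,0,0],"delta_pos":[0,0,-0.02],"grip":1},{"rotation":[0,0,0],"delta_pos":[0,0,-0.06],"grip":1},{"rotation":[0,0,0],"delta_pos":[0,0,-0.1],"grip":1},{"rotation":[0,0,0],"delta_pos":[0,-0.005,-0.125],"grip":1},{"rotation":[0,0,0],"delta_pos":[0,-0.03,-0.13],"grip":1},{"rotation":[0,0,0],"delta_pos":[-0.002,-0.07,-0.13],"grip":1},{"rotation":[0,0,0],"delta_pos":[-0.005,-0.115,-0.13],"grip":1},{"rotation":[0,0,0],"delta_pos":[-0.008,-0.16,-0.13],"grip":1},{"rotation":[0,0,0],"delta_pos":[-0.01,-0.205,-0.13],"grip":1},{"rotation":[0,0,0],"delta_pos":[-0.013,-0.25,-0.13],"grip":1},{"rotation":[0,0,0],"delta_pos":[-0.016,-0.295,-0.13],"grip":1},{"rotation":[0,0,0],"delta_pos":[-0.019,-0.34,-0.13],"grip":1},{"rotation":[0,0,0],"delta_pos":[-0.022,-0.385,-0.13],"grip":1},{"rotation":[0,0,0],"delta_pos":[-0.025,-0.43,-0.13],"grip":1},{"rotation":[0,0,0],"delta_pos":[-0.028,-0.475,-0.13],"grip":1},{"rotation":[0,0,0],"delta_pos":[-0.031,-0.52,-0.13],"grip":1},{"rotation":[0,0,0],"delta_pos":[-0.034,-0.565,-0.13],"grip":1},{"rotation":[0,0,0],"delta_pos":[-0.034,-0.605,-0.13],"grip":1},{"rotation":[0,0,0],"delta_pos":[-0.034,-0.63,-0.13],"grip":1},{"rotation":[0,0,0],"delta_pos":[-0.034,-0.64,-0.13],"grip":1}]'
python3 -m jog '[{"rotation":[0,0,0],"delta_pos":[0,0,0.03],"grip":1},{"rotation":[0,0,0],"delta_pos":[0,0,0.07],"grip":1},{"rotation":[0,0,0],"delta_pos":[0,0,0.105],"grip":1},{"rotation":[0,0,0],"delta_pos":[0,0,0.123],"grip":1},{"rotation":[0,0,0],"delta_pos":[0,0,0.129],"grip":1},{"rotation":[0,0,0],"delta_pos":[0,0,0.13],"grip":1},{"rotation":[0,0,0],"delta_pos":[0,0,0.13],"grip":1}]'
```

```text
t: 18.73
position: [0.4935, 0.3987, 0.0767]
ee_rot: [0.0, 3.14, 0.001]
contact_force: [-1.0, -3.2, 6.1]
gripper_width: 0.71
finger_force: 64.4
t: 21.22
position: [0.5268, -0.242, 0.2051]
ee_rot: [-0.001, -3.141, -0.001]
contact_force: [0.2, -0.3, -3.5]
gripper_width: 0.705
finger_force: 65.9
t: 22.1
position: [0.5274, -0.2405, 0.0766]
ee_rot: [-0.001, 3.14, 0.0]
contact_force: [-1.7, 4.4, 6.0]
gripper_width: 0.706
finger_force: 66.6
```

```bash
python3 -m jog '[{"rotation":[0,0,0],"delta_pos":[0,0,0],"grip":0},{"rotation":[0,0,0],"delta_pos":[0,0,0],"grip":0},{"rotation":[0,0,0],"delta_pos":[0,0,0],"grip":0},{"rotation":[0,0,0],"delta_pos":[0,0,0],"grip":0},{"rotation":[0,0,0],"delta_pos":[0,0,-0.02],"grip":0},{"rotation":[0,0,0],"delta_pos":[0,0,-0.07],"grip":0},{"rotation":[0,0,0],"delta_pos":[0,0,-0.13],"grip":0}]'
python3 -m jog '[{"rotation":[0,0,0],"delta_pos":[0.002,0.05,0],"grip":0},{"rotation":[0,0,0],"delta_pos":[0.005,0.1,0],"grip":0},{"rotation":[0,0,0],"delta_pos":[0.008,0.16,0],"grip":0},{"rotation":[0,0,0],"delta_pos":[0.011,0.22,0],"grip":0},{"rotation":[0,0,0],"delta_pos":[0.014,0.28,0],"grip":0},{"rotation":[0,0,0],"delta_pos":[0.017,0.34,0],"grip":0},{"rotation":[0,0,0],"delta_pos":[0.02,0.4,0],"grip":0},{"rotation":[0,0,0],"delta_pos":[0.023,0.46,0],"grip":0},{"rotation":[0,0,0],"delta_pos":[0.026,0.51,0],"grip":0},{"rotation":[0,0,0],"delta_pos":[0.029,0.55,0],"grip":0},{"rotation":[0,0,0],"delta_pos":[0.029,0.572,0],"grip":0},{"rotation":[0,0,0],"delta_pos":[0.029,0.576,0],"grip":0},{"rotation":[0,0,0],"delta_pos":[0.029,0.576,0],"grip":0},{"rotation":[0,0,0],"delta_pos":[0.029,0.576,0],"grip":0}]'
python3 - <<'E'
from h import *
f=ctrl.grab_frame("wrist");C=cloud(f);np.savez("w4.npz",**f);im=f["frame"];cv2.imwrite("pics/w4.png",im)
for n,z0,z1,c in [("cup",.052,.062,(.498,.334))]:
    P=C[(C[...,2]>z0)&(C[...,2]<z1)&(np.hypot(C[...,0]-c[0],C[...,1]-c[1])<.032)]
    (x,y),r=cv2.minEnclosingCircle(P[:,:2].astype(np.float32)*1000);print(n,len(P),x,y,r)
f=ctrl.grab_frame("top");C=cloud(f);cv2.imwrite("pics/t4.png",cv2.resize(f["frame"][110:300,150:480],None,fx=2.4,fy=2.4))
for n,z0,z1,c in [("short",.106,.116,(.527,-.241)),("tall",.13,.142,(.427,-.322)),("mid",.118,.131,(.527,-.403))]:
    P=C[(C[...,2]>z0)&(C[...,2]<z1)&(np.hypot(C[...,0]-c[0],C[...,1]-c[1])<.05)]
    print(n,len(P),((P.max(0)+P.min(0))/2).round(4))
E
```

```text
t: 22.98
position: [0.5264, -0.2411, 0.2061]
ee_rot: [-0.0, -3.14, -0.002]
contact_force: [0.8, -0.7, 1.0]
gripper_width: 1.0
finger_force: 0.0
t: 24.72
position: [0.4982, 0.3337, 0.2054]
ee_rot: [0.002, 3.142, -0.0]
contact_force: [-0.9, -1.0, 0.5]
gripper_width: 1.0
finger_force: 0.0
cup 591 497.8919372558594 334.06085205078125 25.815723419189453
short 307 [ 0.5287 -0.2396  0.111 ]
tall 250 [ 0.428  -0.3211  0.1361]
mid 268 [ 0.5275 -0.4019  0.1244]
```

View pics/w4.png

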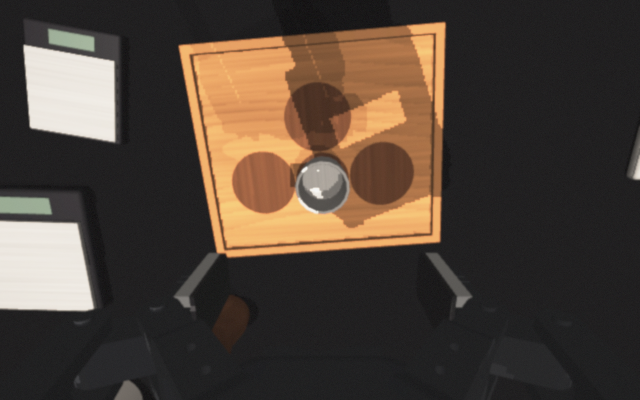

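View pics/t4.png

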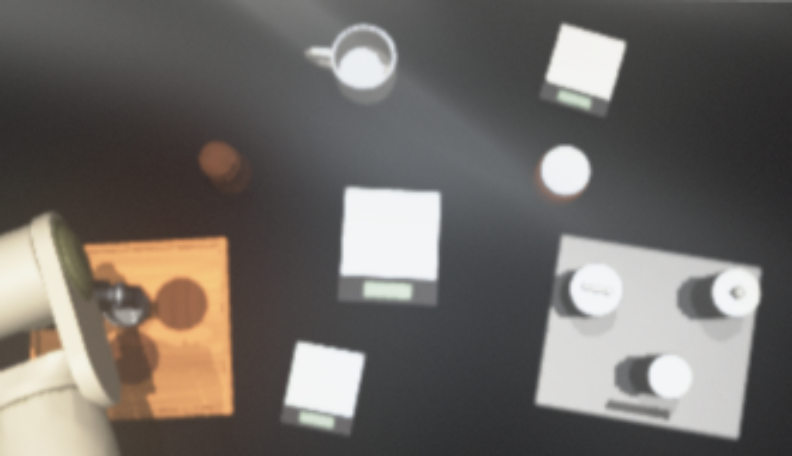

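The wrist view shows the cup at (322,185) with free inlays at (319,117), (263,183) and (382,173). The top view shows all three canisters standing on the board. Now I grip the cup.

```bash
python3 -m jog '[{"rotation":[0,0,0],"delta_pos":[0,0,0.05],"grip":0},{"rotation":[0,0,0],"delta_pos":[0,0,0.1],"grip":0},{"rotation":[0,0,0],"delta_pos":[0,0,0.145],"grip":0},{"rotation":[0,0,0],"delta_pos":[0,0,0.175],"grip":0},{"rotation":[0,0,0],"delta_pos":[0,0,0.182],"grip":0},{"rotation":[0,0,0],"delta_pos":[0,0,0.182],"grip":0},{"rotation":[0,0,0],"delta_pos":[0,0,0.182],"grip":1},{"rotation":[0,0,0],"delta_pos":[0,0,0.182],"grip":1},{"rotation":[0,0,0],"delta_pos":[0,0,0.182],"grip":1},{"rotation":[0,0,0],"delta_pos":[0,0,0.182],"grip":1},{"rotation":[0,0,0],"delta_pos":[0,0,0.182],"grip":1},{"rotation":[0,0,0],"delta_pos":[0,0,0.182],"grip":1}]' 30
python3 -m jog '[{"rotation":[0,0,0],"delta_pos":[0,0,-0.02],"grip":1},{"rotation":[0,0,0],"delta_pos":[0,0,-0.06],"grip":1},{"rotation":[0,0,0],"delta_pos":[0,0,-0.1],"grip":1},{"rotation":[0,0,0],"delta_pos":[-0.005,-0.02,-0.1],"grip":1},{"rotation":[0,0,0],"delta_pos":[-0.02,-0.06,-0.1],"grip":1},{"rotation":[0,0,0],"delta_pos":[-0.032,-0.1,-0.1],"grip":1},{"rotation":[0,0,0],"delta_pos":[-0.044,-0.14,-0.1],"grip":1},{"rotation":[0,0,0],"delta_pos":[-0.056,-0.18,-0.1],"grip":1},{"rotation":[0,0,0],"delta_pos":[-0.068,-0.22,-0.1],"grip":1},{"rotation":[0,0,0],"delta_pos":[-0.08,-0.26,-0.1],"grip":1},{"rotation":[0,0,0],"delta_pos":[-0.09,-0.295,-0.1],"grip":1},{"rotation":[0,0,0],"delta_pos":[-0.099,-0.32,-0.1],"grip":1},{"rotation":[0,0,0],"delta_pos":[-0.099,-0.328,-0.1],"grip":1},{"rotation":[0,0,0],"delta_pos":[-0.099,-0.328,-0.1],"grip":1},{"rotation":[0,0,0],"delta_pos":[-0.099,-0.328,-0.1],"grip":1}]'
python3 - <<'E'
from h import *
f=ctrl.grab_frame("wrist");im=f["frame"];cv2.imwrite("pics/w5.png",im)
C=cloud(f);P=C[(C[...,2]>.0215)&(C[...,2]<.029)&(np.hypot(C[...,0]-.597,C[...,1]-.006)<.12)]
r=cv2.minAreaRect((P[:,:2]*1000).astype(np.float32));print(len(P),r)
g=load("w4.npz");h=cv2.cvtColor(g["frame"],cv2.COLOR_BGR2HSV)
P=C[(C[...,2]>.09)&(C[...,2]<.17)&(np.hypot(C[...,0]-.597,C[...,1]-.006)<.035)];print(len(P),P.min(0),P.max(0))
E
```

```text
t: 26.32
position: [0.4985, 0.3349, 0.0247]
ee_rot: [-0.0, 3.14, 0.001]
contact_force: [-1.1, -0.4, 6.0]
gripper_width: 0.602
finger_force: 30.8
t: 28.2
position: [0.5965, 0.0076, 0.1231]
ee_rot: [0.001, -3.141, -0.0]
contact_force: [-0.1, 0.0, -1.3]
gripper_width: 0.602
finger_force: 31.8
13928 ((592.296630859375, 6.112567901611328), (120.10851287841797, 99.36428833007812), 88.38605499267578)
16845 [ 0.569903   -0.02814938  0.11096776] [0.62225733 0.03905024 0.16999192]
```

View pics/w5.png

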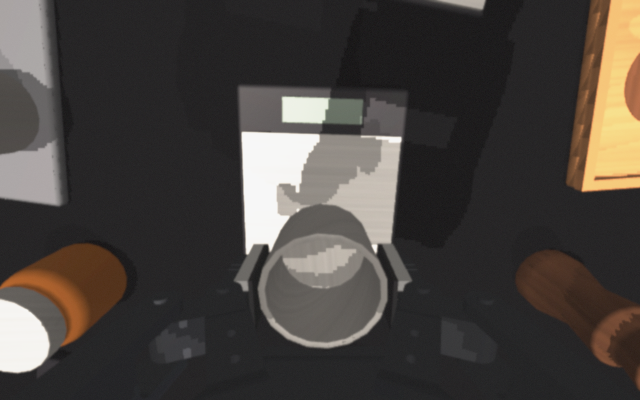

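The cup is held level at (322,290), above the scale plate at about (320,190). The plate centre from the wrist view is (0.5975, 0.006). Lower and release.

```bash
python3 -m jog '[{"rotation":[0,0,0],"delta_pos":[0,0,0.03],"grip":1},{"rotation":[0,0,0],"delta_pos":[0,0,0.06],"grip":1},{"rotation":[0,0,0],"delta_pos":[0,0,0.08],"grip":1},{"rotation":[0,0,0],"delta_pos":[0,0,0.086],"grip":1},{"rotation":[0,0,0],"delta_pos":[0,0,0.087],"grip":1},{"rotation":[0,0,0],"delta_pos":[0,0,0.088],"grip":1},{"rotation":[0,0,0],"delta_pos":[0,0,0.088],"grip":1}]'
```

```text
t: 29.12
position: [0.5973, 0.007, 0.0368]
ee_rot: [-0.001, 3.14, 0.0]
contact_force: [-4.3, 1.6, 6.1]
gripper_width: 0.598
finger_force: 32.3
```

```bash
python3 -m jog '[{"rotation":[0,0,0],"delta_pos":[0,0,0],"grip":0},{"rotation":[0,0,0],"delta_pos":[0,0,0],"grip":0},{"rotation":[0,0,0],"delta_pos":[0,0,0],"grip":0},{"rotation":[0,0,0],"delta_pos":[0,0,0],"grip":0},{"rotation":[0,0,0],"delta_pos":[0,0,-0.02],"grip":0},{"rotation":[0,0,0],"delta_pos":[0,0,-0.07],"grip":0},{"rotation":[0,0,0],"delta_pos":[0,0,-0.12],"grip":0},{"rotation":[0,0,0],"delta_pos":[0,0,-0.17],"grip":0},{"rotation":[0,0,0],"delta_pos":[0.015,-0.05,-0.17],"grip":0},{"rotation":[0,0,0],"delta_pos":[0.03,-0.1,-0.17],"grip":0},{"rotation":[0,0,0],"delta_pos":[0.045,-0.15,-0.17],"grip":0},{"rotation":[0,0,0],"delta_pos":[0.06,-0.2,-0.17],"grip":0},{"rotation":[0,0,0],"delta_pos":[0.07,-0.235,-0.17],"grip":0},{"rotation":[0,0,0],"delta_pos":[0.07,-0.248,-0.17],"grip":0},{"rotation":[0,0,0],"delta_pos":[0.07,-0.248,-0.17],"grip":0},{"rotation":[0,0,0],"delta_pos":[0.07,-0.248,-0.17],"grip":0}]'
python3 - <<'E'
from h import *
f=ctrl.grab_frame("wrist");C=cloud(f)
P=C[(C[...,2]>.106)&(C[...,2]<.116)&(np.hypot(C[...,0]-.527,C[...,1]+.241)<.04)]
print("short",len(P),cv2.minEnclosingCircle(P[:,:2].astype(np.float32)*1000))
f=ctrl.grab_frame("top");C=cloud(f);cv2.imwrite("pics/t6.png",cv2.resize(f["frame"][110:300,150:480],None,fx=2.4,fy=2.4))
P=C[(C[...,2]>.06)&(C[...,2]<.078)&(np.hypot(C[...,0]-.597,C[...,1]-.006)<.05)]
print("cup",len(P),cv2.minEnclosingCircle(P[:,:2].astype(np.float32)*1000))
E
```

```text
t: 31.12
position: [0.5273, -0.2401, 0.2053]
ee_rot: [0.002, -3.142, -0.001]
contact_force: [0.1, -0.1, 0.6]
gripper_width: 1.001
finger_force: 0.0
short 4208 ((527.053466796875, -241.0470733642578), 30.82897186279297)
cup 63 ((597.3868408203125, 8.738184928894043), 25.811241149902344)
```

View pics/t6.png

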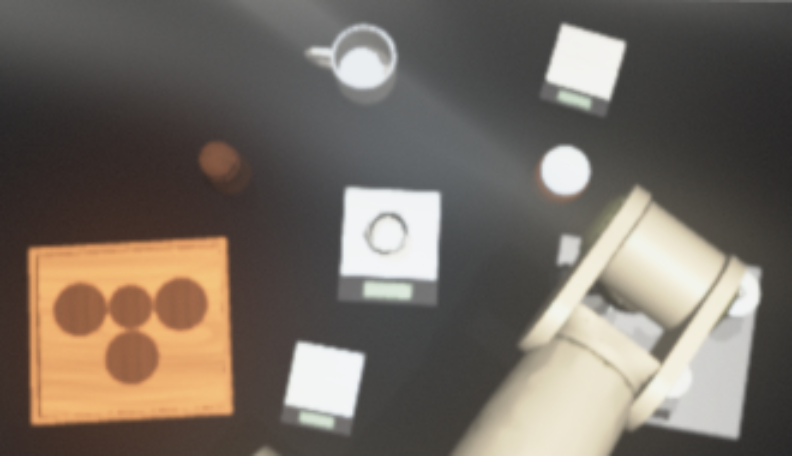

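The cup stands upright in the middle of the plate at crop pixel (386,233), about 2 mm off centre. Now I return the short canister by reversing its move.

```bash
python3 -m jog '[{"rotation":[0,0,0],"delta_pos":[0,0,0.04],"grip":0},{"rotation":[0,0,0],"delta_pos":[0,0,0.08],"grip":0},{"rotation":[0,0,0],"delta_pos":[0,0,0.115],"grip":0},{"rotation":[0,0,0],"delta_pos":[0,0,0.13],"grip":0},{"rotation":[0,0,0],"delta_pos":[0,0,0.13],"grip":0},{"rotation":[0,0,0],"delta_pos":[0,0,0.13],"grip":0},{"rotation":[0,0,0],"delta_pos":[0,0,0.13],"grip":1},{"rotation":[0,0,0],"delta_pos":[0,0,0.13],"grip":1},{"rotation":[0,0,0],"delta_pos":[0,0,0.13],"grip":1},{"rotation":[0,0,0],"delta_pos":[0,0,0.13],"grip":1},{"rotation":[0,0,0],"delta_pos":[0,0,0.13],"grip":1},{"rotation":[0,0,0],"delta_pos":[0,0,0.13],"grip":1}]' 60
python3 -m jog '[{"rotation":[0,0,0],"delta_pos":[0,0,-0.02],"grip":1},{"rotation":[0,0,0],"delta_pos":[0,0,-0.06],"grip":1},{"rotation":[0,0,0],"delta_pos":[0,0,-0.1],"grip":1},{"rotation":[0,0,0],"delta_pos":[0,0.005,-0.125],"grip":1},{"rotation":[0,0,0],"delta_pos":[0,0.03,-0.13],"grip":1},{"rotation":[0,0,0],"delta_pos":[0.002,0.07,-0.13],"grip":1},{"rotation":[0,0,0],"delta_pos":[0.005,0.115,-0.13],"grip":1},{"rotation":[0,0,0],"delta_pos":[0.008,0.16,-0.13],"grip":1},{"rotation":[0,0,0],"delta_pos":[0.01,0.205,-0.13],"grip":1},{"rotation":[0,0,0],"delta_pos":[0.013,0.25,-0.13],"grip":1},{"rotation":[0,0,0],"delta_pos":[0.016,0.295,-0.13],"grip":1},{"rotation":[0,0,0],"delta_pos":[0.019,0.34,-0.13],"grip":1},{"rotation":[0,0,0],"delta_pos":[0.022,0.385,-0.13],"grip":1},{"rotation":[0,0,0],"delta_pos":[0.025,0.43,-0.13],"grip":1},{"rotation":[0,0,0],"delta_pos":[0.028,0.475,-0.13],"grip":1},{"rotation":[0,0,0],"delta_pos":[0.031,0.52,-0.13],"grip":1},{"rotation":[0,0,0],"delta_pos":[0.034,0.565,-0.13],"grip":1},{"rotation":[0,0,0],"delta_pos":[0.034,0.605,-0.13],"grip":1},{"rotation":[0,0,0],"delta_pos":[0.034,0.63,-0.13],"grip":1},{"rotation":[0,0,0],"delta_pos":[0.034,0.64,-0.13],"grip":1}]'
python3 -m jog '[{"rotation":[0,0,0],"delta_pos":[0,0,0.02],"grip":1},{"rotation":[0,0,0],"delta_pos":[0,0,0.06],"grip":1},{"rotation":[0,0,0],"delta_pos":[0,0,0.1],"grip":1},{"rotation":[0,0,0],"delta_pos":[0,0,0.122],"grip":1},{"rotation":[0,0,0],"delta_pos":[0,0,0.129],"grip":1},{"rotation":[0,0,0],"delta_pos":[0,0,0.13],"grip":1},{"rotation":[0,0,0],"delta_pos":[0,0,0.13],"grip":1}]'
```

```text
t: 32.72
position: [0.5274, -0.2418, 0.0766]
ee_rot: [0.0, 3.14, -0.002]
contact_force: [-0.9, -0.3, 6.1]
gripper_width: 0.707
finger_force: 64.9
t: 35.22
position: [0.4913, 0.4001, 0.2038]
ee_rot: [0.003, -3.139, 0.002]
contact_force: [-0.7, -0.8, -2.9]
gripper_width: 0.707
finger_force: 66.2
t: 36.1
position: [0.4928, 0.3982, 0.0766]
ee_rot: [0.001, 3.141, -0.001]
contact_force: [-2.8, -4.5, 6.2]
gripper_width: 0.711
finger_force: 66.9
```

```bash
python3 -m jog '[{"rotation":[0,0,0],"delta_pos":[0,0,0],"grip":0},{"rotation":[0,0,0],"delta_pos":[0,0,0],"grip":0},{"rotation":[0,0,0],"delta_pos":[0,0,0],"grip":0},{"rotation":[0,0,0],"delta_pos":[0,0,0],"grip":0},{"rotation":[0,0,0],"delta_pos":[0,0,-0.02],"grip":0},{"rotation":[0,0,0],"delta_pos":[0,0,-0.07],"grip":0},{"rotation":[0,0,0],"delta_pos":[0,0,-0.12],"grip":0},{"rotation":[0,0,0],"delta_pos":[0,0,-0.14],"grip":0}]'
python3 -m jog '[{"rotation":[0,0,0],"delta_pos":[0.005,-0.05,0],"grip":0},{"rotation":[0,0,0],"delta_pos":[0.01,-0.1,0],"grip":0},{"rotation":[0,0,0],"delta_pos":[0.015,-0.16,0],"grip":0},{"rotation":[0,0,0],"delta_pos":[0.02,-0.22,0],"grip":0},{"rotation":[0,0,0],"delta_pos":[0.025,-0.28,0],"grip":0},{"rotation":[0,0,0],"delta_pos":[0.03,-0.34,0],"grip":0},{"rotation":[0,0,0],"delta_pos":[0.035,-0.4,0],"grip":0},{"rotation":[0,0,0],"delta_pos":[0.04,-0.46,0],"grip":0},{"rotation":[0,0,0],"delta_pos":[0.045,-0.52,0],"grip":0},{"rotation":[0,0,0],"delta_pos":[0.055,-0.58,0],"grip":0},{"rotation":[0,0,0],"delta_pos":[0.06,-0.64,0],"grip":0},{"rotation":[0,0,0],"delta_pos":[0.066,-0.69,0],"grip":0},{"rotation":[0,0,0],"delta_pos":[0.066,-0.715,0],"grip":0},{"rotation":[0,0,0],"delta_pos":[0.066,-0.72,0],"grip":0},{"rotation":[0,0,0],"delta_pos":[0.066,-0.72,0],"grip":0},{"rotation":[0,0,0],"delta_pos":[0.066,-0.72,0],"grip":0}]'
python3 - <<'E'
from h import *
f=ctrl.grab_frame("wrist");C=cloud(f)
P=C[(C[...,2]>.13)&(C[...,2]<.142)&(np.hypot(C[...,0]-.427,C[...,1]+.322)<.04)]
print("tall",len(P),cv2.minEnclosingCircle(P[:,:2].astype(np.float32)*1000))
f=ctrl.grab_frame("top");C=cloud(f)
P=C[(C[...,2]>.106)&(C[...,2]<.116)&(np.hypot(C[...,0]-.493,C[...,1]-.398)<.05)]
print("short",len(P),((P.max(0)+P.min(0))/2).round(4),"was .4944 .3977")
E
```

```text
t: 37.1
position: [0.4936, 0.3991, 0.2187]
ee_rot: [-0.0, 3.137, 0.004]
contact_force: [0.4, 0.6, -0.2]
gripper_width: 1.001
finger_force: 0.0
t: 39.1
position: [0.4271, -0.3203, 0.2155]
ee_rot: [-0.002, 3.141, 0.0]
contact_force: [0.1, -0.4, -0.1]
gripper_width: 0.999
finger_force: 0.0
tall 3406 ((426.81182861328125, -322.5216064453125), 24.926116943359375)
short 313 [0.4943 0.3993 0.1112] was .4944 .3977
```

```bash
python3 -m jog '[{"rotation":[0,0,0],"delta_pos":[0,0,0.04],"grip":0},{"rotation":[0,0,0],"delta_pos":[0,0,0.08],"grip":0},{"rotation":[0,0,0],"delta_pos":[0,0,0.11],"grip":0},{"rotation":[0,0,0],"delta_pos":[0,0,0.12],"grip":0},{"rotation":[0,0,0],"delta_pos":[0,0,0.12],"grip":0},{"rotation":[0,0,0],"delta_pos":[0,0,0.12],"grip":0},{"rotation":[0,0,0],"delta_pos":[0,0,0.12],"grip":1},{"rotation":[0,0,0],"delta_pos":[0,0,0.12],"grip":1},{"rotation":[0,0,0],"delta_pos":[0,0,0.12],"grip":1},{"rotation":[0,0,0],"delta_pos":[0,0,0.12],"grip":1},{"rotation":[0,0,0],"delta_pos":[0,0,0.12],"grip":1},{"rotation":[0,0,0],"delta_pos":[0,0,0.12],"grip":1},{"rotation":[0,0,0],"delta_pos":[0,0,0.12],"grip":1}]' 60
python3 -m jog '[{"rotation":[0,0,0],"delta_pos":[0,0,-0.02],"grip":1},{"rotation":[0,0,0],"delta_pos":[0,0,-0.06],"grip":1},{"rotation":[0,0,0],"delta_pos":[0,0,-0.1],"grip":1},{"rotation":[0,0,0],"delta_pos":[0,0.01,-0.12],"grip":1},{"rotation":[0,0,0],"delta_pos":[0,0.04,-0.12],"grip":1},{"rotation":[0,0,0],"delta_pos":[-0.005,0.08,-0.12],"grip":1},{"rotation":[0,0,0],"delta_pos":[-0.012,0.12,-0.12],"grip":1},{"rotation":[0,0,0],"delta_pos":[-0.02,0.16,-0.12],"grip":1},{"rotation":[0,0,0],"delta_pos":[-0.026,0.2,-0.12],"grip":1},{"rotation":[0,0,0],"delta_pos":[-0.032,0.24,-0.12],"grip":1},{"rotation":[0,0,0],"delta_pos":[-0.038,0.28,-0.12],"grip":1},{"rotation":[0,0,0],"delta_pos":[-0.044,0.32,-0.12],"grip":1},{"rotation":[0,0,0],"delta_pos":[-0.05,0.36,-0.12],"grip":1},{"rotation":[0,0,0],"delta_pos":[-0.056,0.4,-0.12],"grip":1},{"rotation":[0,0,0],"delta_pos":[-0.062,0.44,-0.12],"grip":1},{"rotation":[0,0,0],"delta_pos":[-0.068,0.48,-0.12],"grip":1},{"rotation":[0,0,0],"delta_pos":[-0.072,0.52,-0.12],"grip":1},{"rotation":[0,0,0],"delta_pos":[-0.076,0.56,-0.12],"grip":1},{"rotation":[0,0,0],"delta_pos":[-0.076,0.585,-0.12],"grip":1},{"rotation":[0,0,0],"delta_pos":[-0.076,0.593,-0.12],"grip":1}]'
python3 -m jog '[{"rotation":[0,0,0],"delta_pos":[0,0,0.02],"grip":1},{"rotation":[0,0,0],"delta_pos":[0,0,0.06],"grip":1},{"rotation":[0,0,0],"delta_pos":[0,0,0.1],"grip":1},{"rotation":[0,0,0],"delta_pos":[0,0,0.113],"grip":1},{"rotation":[0,0,0],"delta_pos":[0,0,0.119],"grip":1},{"rotation":[0,0,0],"delta_pos":[0,0,0.12],"grip":1},{"rotation":[0,0,0],"delta_pos":[0,0,0.12],"grip":1}]'
```

```text
t: 40.83
position: [0.4271, -0.3218, 0.0961]
ee_rot: [0.0, 3.141, -0.002]
contact_force: [-1.5, -0.5, 5.4]
gripper_width: 0.569
finger_force: 61.8
t: 43.32
position: [0.5024, 0.2727, 0.2145]
ee_rot: [0.002, -3.14, 0.001]
contact_force: [-0.8, -0.7, -3.4]
gripper_width: 0.57
finger_force: 63.1
t: 44.2
position: [0.5034, 0.2718, 0.0964]
ee_rot: [0.0, 3.14, 0.001]
contact_force: [-0.1, 0.8, -3.5]
gripper_width: 0.572
finger_force: 63.4
```

```bash
python3 -m jog '[{"rotation":[0,0,0],"delta_pos":[0,0,0.001],"grip":1},{"rotation":[0,0,0],"delta_pos":[0,0,0.001],"grip":1},{"rotation":[0,0,0],"delta_pos":[0,0,0.001],"grip":0},{"rotation":[0,0,0],"delta_pos":[0,0,0.001],"grip":0},{"rotation":[0,0,0],"delta_pos":[0,0,0.001],"grip":0},{"rotation":[0,0,0],"delta_pos":[0,0,0.001],"grip":0},{"rotation":[0,0,0],"delta_pos":[0,0,-0.02],"grip":0},{"rotation":[0,0,0],"delta_pos":[0,0,-0.07],"grip":0},{"rotation":[0,0,0],"delta_pos":[0,0,-0.12],"grip":0}]'
python3 -m jog '[{"rotation":[0,0,0],"delta_pos":[-0.002,-0.05,0],"grip":0},{"rotation":[0,0,0],"delta_pos":[-0.004,-0.1,0],"grip":0},{"rotation":[0,0,0],"delta_pos":[-0.006,-0.16,0],"grip":0},{"rotation":[0,0,0],"delta_pos":[-0.008,-0.22,0],"grip":0},{"rotation":[0,0,0],"delta_pos":[-0.01,-0.28,0],"grip":0},{"rotation":[0,0,0],"delta_pos":[-0.012,-0.34,0],"grip":0},{"rotation":[0,0,0],"delta_pos":[-0.015,-0.4,0],"grip":0},{"rotation":[0,0,0],"delta_pos":[-0.018,-0.46,0],"grip":0},{"rotation":[0,0,0],"delta_pos":[-0.02,-0.52,0],"grip":0},{"rotation":[0,0,0],"delta_pos":[-0.022,-0.58,0],"grip":0},{"rotation":[0,0,0],"delta_pos":[-0.0245,-0.63,0],"grip":0},{"rotation":[0,0,0],"delta_pos":[-0.0245,-0.665,0],"grip":0},{"rotation":[0,0,0],"delta_pos":[-0.0245,-0.675,0],"grip":0},{"rotation":[0,0,0],"delta_pos":[-0.0245,-0.675,0],"grip":0},{"rotation":[0,0,0],"delta_pos":[-0.0245,-0.675,0],"grip":0}]'
python3 - <<'E'
from h import *
f=ctrl.grab_frame("wrist");C=cloud(f)
P=C[(C[...,2]>.118)&(C[...,2]<.131)&(np.hypot(C[...,0]-.527,C[...,1]+.403)<.04)]
print("mid",len(P),cv2.minEnclosingCircle(P[:,:2].astype(np.float32)*1000))
f=ctrl.grab_frame("top");C=cloud(f)
P=C[(C[...,2]>.13)&(C[...,2]<.142)&(np.hypot(C[...,0]-.503,C[...,1]-.271)<.05)]
print("tall",len(P),((P.max(0)+P.min(0))/2).round(4),"was .5045 .2703")
E
```

```text
t: 45.32
position: [0.5027, 0.2716, 0.2166]
ee_rot: [-0.0, -3.141, 0.0]
contact_force: [0.6, -0.0, 0.4]
gripper_width: 1.004
finger_force: 0.0
t: 47.2
position: [0.5278, -0.4021, 0.2156]
ee_rot: [-0.002, 3.141, 0.0]
contact_force: [-0.8, 0.8, 0.6]
gripper_width: 1.002
finger_force: 0.0
mid 3533 ((526.2988891601562, -403.2917785644531), 28.05158233642578)
tall 247 [0.5045 0.2703 0.136 ] was .5045 .2703
```

```bash
python3 -m jog '[{"rotation":[0,0,0],"delta_pos":[0,0,0.04],"grip":0},{"rotation":[0,0,0],"delta_pos":[0,0,0.08],"grip":0},{"rotation":[0,0,0],"delta_pos":[0,0,0.115],"grip":0},{"rotation":[0,0,0],"delta_pos":[0,0,0.13],"grip":0},{"rotation":[0,0,0],"delta_pos":[0,0,0.13],"grip":0},{"rotation":[0,0,0],"delta_pos":[0,0,0.13],"grip":0},{"rotation":[0,0,0],"delta_pos":[0,0,0.13],"grip":1},{"rotation":[0,0,0],"delta_pos":[0,0,0.13],"grip":1},{"rotation":[0,0,0],"delta_pos":[0,0,0.13],"grip":1},{"rotation":[0,0,0],"delta_pos":[0,0,0.13],"grip":1},{"rotation":[0,0,0],"delta_pos":[0,0,0.13],"grip":1},{"rotation":[0,0,0],"delta_pos":[0,0,0.13],"grip":1}]' 60
python3 -m jog '[{"rotation":[0,0,0],"delta_pos":[0,0,-0.02],"grip":1},{"rotation":[0,0,0],"delta_pos":[0,0,-0.06],"grip":1},{"rotation":[0,0,0],"delta_pos":[0,0,-0.11],"grip":1},{"rotation":[0,0,0],"delta_pos":[0,0.01,-0.14],"grip":1},{"rotation":[0,0,0],"delta_pos":[0.005,0.04,-0.14],"grip":1},{"rotation":[0,0,0],"delta_pos":[0.015,0.085,-0.14],"grip":1},{"rotation":[0,0,0],"delta_pos":[0.025,0.13,-0.14],"grip":1},{"rotation":[0,0,0],"delta_pos":[0.035,0.18,-0.14],"grip":1},{"rotation":[0,0,0],"delta_pos":[0.045,0.23,-0.14],"grip":1},{"rotation":[0,0,0],"delta_pos":[0.055,0.28,-0.14],"grip":1},{"rotation":[0,0,0],"delta_pos":[0.065,0.33,-0.14],"grip":1},{"rotation":[0,0,0],"delta_pos":[0.075,0.38,-0.14],"grip":1},{"rotation":[0,0,0],"delta_pos":[0.082,0.43,-0.14],"grip":1},{"rotation":[0,0,0],"delta_pos":[0.088,0.48,-0.14],"grip":1},{"rotation":[0,0,0],"delta_pos":[0.092,0.53,-0.14],"grip":1},{"rotation":[0,0,0],"delta_pos":[0.092,0.58,-0.14],"grip":1},{"rotation":[0,0,0],"delta_pos":[0.092,0.63,-0.14],"grip":1},{"rotation":[0,0,0],"delta_pos":[0.092,0.68,-0.14],"grip":1},{"rotation":[0,0,0],"delta_pos":[0.092,0.715,-0.14],"grip":1},{"rotation":[0,0,0],"delta_pos":[0.092,0.732,-0.14],"grip":1}]'
python3 -m jog '[{"rotation":[0,0,0],"delta_pos":[0,0,0],"grip":1},{"rotation":[0,0,0],"delta_pos":[0,0,0.03],"grip":1},{"rotation":[0,0,0],"delta_pos":[0,0,0.08],"grip":1},{"rotation":[0,0,0],"delta_pos":[0,0,0.12],"grip":1},{"rotation":[0,0,0],"delta_pos":[0,0,0.134],"grip":1},{"rotation":[0,0,0],"delta_pos":[0,0,0.139],"grip":1},{"rotation":[0,0,0],"delta_pos":[0,0,0.14],"grip":1},{"rotation":[0,0,0],"delta_pos":[0,0,0.14],"grip":1}]'
```

```text
t: 48.8
position: [0.5277, -0.4038, 0.0865]
ee_rot: [0.0, 3.14, -0.002]
contact_force: [-1.1, -0.2, 5.8]
gripper_width: 0.64
finger_force: 63.5
t: 51.3
position: [0.4349, 0.33, 0.2248]
ee_rot: [0.002, -3.141, 0.001]
contact_force: [0.4, -0.3, -2.3]
gripper_width: 0.641
finger_force: 64.2
t: 52.3
position: [0.4361, 0.3289, 0.0865]
ee_rot: [0.0, 3.139, 0.001]
contact_force: [0.8, -0.8, 1.1]
gripper_width: 0.642
finger_force: 64.5
```

Release, back up and move clear for a full check.

```bash
python3 -m jog '[{"rotation":[0,0,0],"delta_pos":[0,0,0],"grip":0},{"rotation":[0,0,0],"delta_pos":[0,0,0],"grip":0},{"rotation":[0,0,0],"delta_pos":[0,0,0],"grip":0},{"rotation":[0,0,0],"delta_pos":[0,0,0],"grip":0},{"rotation":[0,0,0],"delta_pos":[0,0,-0.02],"grip":0},{"rotation":[0,0,0],"delta_pos":[0,0,-0.07],"grip":0},{"rotation":[0,0,0],"delta_pos":[0,0,-0.13],"grip":0},{"rotation":[0,0,0],"delta_pos":[0,0,-0.16],"grip":0},{"rotation":[0,0,0],"delta_pos":[0.01,-0.05,-0.16],"grip":0},{"rotation":[0,0,0],"delta_pos":[0.02,-0.11,-0.16],"grip":0},{"rotation":[0,0,0],"delta_pos":[0.03,-0.17,-0.16],"grip":0},{"rotation":[0,0,0],"delta_pos":[0.04,-0.23,-0.16],"grip":0},{"rotation":[0,0,0],"delta_pos":[0.05,-0.29,-0.16],"grip":0},{"rotation":[0,0,0],"delta_pos":[0.06,-0.35,-0.16],"grip":0},{"rotation":[0,0,0],"delta_pos":[0.06,-0.41,-0.16],"grip":0},{"rotation":[0,0,0],"delta_pos":[0.06,-0.47,-0.16],"grip":0},{"rotation":[0,0,0],"delta_pos":[0.06,-0.53,-0.16],"grip":0},{"rotation":[0,0,0],"delta_pos":[0.06,-0.58,-0.16],"grip":0},{"rotation":[0,0,0],"delta_pos":[0.06,-0.58,-0.16],"grip":0},{"rotation":[0,0,0],"delta_pos":[0.06,-0.58,-0.16],"grip":0}]'
python3 - <<'E'
from h import *
f=ctrl.grab_frame("top");C=cloud(f);cv2.imwrite("pics/t9.png",cv2.resize(f["frame"][110:300,150:480],None,fx=2.4,fy=2.4))
for n,z0,z1,c in [("mid",.118,.131,(.434,.329)),("short",.106,.116,(.493,.398)),("tall",.13,.142,(.503,.271)),("cup",.06,.078,(.597,.006)),("jar",.078,.095,(.6736,-.2062)),("mill",.1,.14,(.6734,.2152))]:
    P=C[(C[...,2]>z0)&(C[...,2]<z1)&(np.hypot(C[...,0]-c[0],C[...,1]-c[1])<.045)]
    print(n,len(P),((P.max(0)+P.min(0))/2).round(4),np.ptp(P,0).round(3))
E
```

```text
t: 54.8
position: [0.3753, -0.2507, 0.2452]
ee_rot: [-0.0, -3.141, -0.001]
contact_force: [-0.0, 0.5, -0.3]
gripper_width: 1.002
finger_force: 0.0
mid 284 [0.4365 0.3289 0.1244] [0.053 0.055 0.013]
short 300 [0.4944 0.3985 0.111 ] [0.06  0.061 0.01 ]
tall 245 [0.5047 0.2703 0.136 ] [0.048 0.048 0.012]
cup 64 [0.5972 0.0084 0.0673] [0.051 0.05  0.014]
jar 316 [ 0.6738 -0.2059  0.0859] [0.058 0.059 0.014]
mill 168 [0.6736 0.2149 0.1207] [0.039 0.041 0.025]
```

View pics/t9.png

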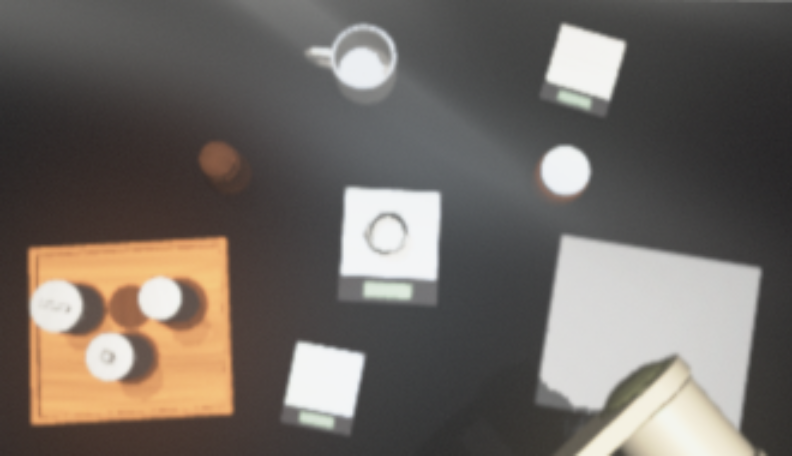

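The final view shows the canisters back on their inlays at crop pixels (57,306), (160,298) and (110,357). All are upright and within 3 mm of where they started. The cup is on the scale at (386,233), and the mill and jar have not moved.

```bash
python3 -c "
from station import ctrl
print(ctrl.close_job())"
```

```text
the job is handed in; nothing more can be done
None
```

The job is handed in, finished in about 55 s of the 147 s allowed: the cup stands upright in the middle of the largest scale's plate, all three canisters are upright on their own inlays (within about 3 mm of where they started), and the mill and jar have not moved.

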